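Press a tin's lid with the cam lever and hold it

ROBOT

A 7-joint arm with a two-finger parallel gripper is mounted at the origin on the work surface. World frame = base frame: x ahead of the robot, y to its left, z up, the work surface at z = 0. Lengths are in m, angles in rad, forces in N, time in s.
With the tool pointing down it reaches from about 0.4 to 0.85 m from the base axis. Payload 6.9 kg.
Tool frame: the origin (TCP) lies on the centre line of the jaws, within the pads' length; the fingertips stand 11 mm ahead of it and the grasp point (between the pads) lies 8 mm behind it; y points along the fingers, z is the direction in which the jaws open and shut, and the axes are right-handed (so a half turn about y gives the same grasp; the last joint's range is limited). The gripper opens to 85 mm and grips with 20 to 120 N. Pads are 22 mm wide; open, the fingers measure 114 mm over their backs; the gripper's body (76 mm by 85 mm) begins 54 mm behind the grasp point. The pads swing forward as they close: fully open they stand 13 mm farther back than shut.
Start: joints at [1.29, 0.507, -0.238, 1.5, 0.126, 1.149, -0.155], TCP at [0.236, -0.579, 0.242] pointing down, gripper open.
Joint ranges: [-3.08, 3.08], [-0.24, 2.05], [-1.43, 1.35], [0, 2.5], [-1.52, 4.66], [0.17, 1.96], [-2.89, 2.89]. Speed limits (rad/s): [2.39, 2.39, 3.14, 3.14, 3.14, 3.14, 3.14].

INTERFACE

Orientations are given as a unit quaternion [w, x, y, z].
In Python, from plant import sensors, read_camera, get_calibration, workorder, search_frame, tip_of gives the robot as it stands.
- The arm moves only by the shell command python3 -m jog 'ROWS' [OPENING] [FORCE]. ROWS is a JSON object of lists of equal length, an entry for each row: "linear": the shift along the tool's x, y, z in m, a list of three; "turn": the turn, a rotation vector about the tool's x, y, z in degrees, a list of three. In form: {"linear": [[x, y, z], ...], "turn": [[rx, ry, rz], ...]}. A call has 1 to 10 rows; each row shifts and turns the commanded pose from where the row before left it, along the tool's axes as they then stand; what a row does not reach is not made up. A row lasts 1/12 s, in which the tool goes at most 41.7 mm and 7.16 degrees, less where a joint would pass 70% of its speed; a pose out of reach is approached as far as the arm can. A call is refused whole if a number of a shift passes 0.0417 or a number of a turn 7.16, either way. A call with a gripper value outside its range is refused whole. OPENING is the opening, from 0 (shut) to 1 (fully open), set as the call begins (- or left out, the last holds). The fingers move at their own pace and stop on an object; FORCE is the grip in N (left out, the last holds). Time passes only in rows, so rows that do not move let the fingers close. It gives the time, the measured TCP pose, the force and the opening at its end, in the units of the state.
- sensors.observe(): the state, without advancing time (a new reading comes with each control period).
- read_camera(name): name is "scene" or "top"; returns the picture (400x640x3 uint8, red, green, blue); there is no depth.
- get_calibration(name): a dict with "vertical_fov" (degrees; the focal length in pixels is half the picture's height over the tangent of half this angle, whatever the lens; pixels are square), "cx", "cy" (the principal point, pixels), "distortion" ([k1, k2, p1, p2, k3] as OpenCV has them; the pictures are not rectified), "cam_to_world" (4x4, takes a point from camera to world coordinates). Camera axes: x right, y down, z forward; pixel columns grow to the right and rows downward; lengths in m; the calibration is good to about 2 mm. A picture is of the moment at which its call begins. get_calibration takes no time and is no camera call.
- workorder.hand_in(): hands the job in, once; it reports no verdict.
Trained networks look in the newest picture that a camera, given by its name, has taken for a name from the list of things; names that differ only in an ending like _2 or _b are one class to them, and where a whole thing is asked for, a point or a joint stands for the part that bears it (a point fixed in the world has none). Each returns a list of dicts, best first, with "confidence" (0 to 1); they miss things now and then, are a little off and sometimes report something else, mostly with a low value. They report only what shows in the picture. A call takes as long as a camera call. They do not tell look-alikes from the thing itself.
- search_frame(thing, camera): "rect" ([left, top, width, height] in pixels, round what is visible of it).
- tip_of(thing, camera): "pixel" ([column, row] in pixels: a listed point, or the origin of a listed thing).
The state is a dict: "time": time; "q": joint angles; "joint_vel": joint speeds; "tau": joint torques, N m; "tool_pos": TCP position; "orientation": TCP orientation; "contact_force": force on the tool from outside, world axes, zero at the start; "wrist_torque": the same for the moment, N m; "grip_width": finger opening in m.
Only numpy, scipy, OpenCV 4.12 (cv2) and the standard library are available. Lean on these libraries where they do the work, as an engineer would, in place of code of your own. Each camera call takes 0.05 s, during which the arm holds its last target. There are 200 camera calls.

TASK

Push the low tin along the channel of the little lid press, in under the overhanging arm, until it meets the back stop. Then, with the tin let alone, swing the press's cam lever up to the point where it lifts the tin highest, so that the tin's lid is squeezed against the pad, and finish while still holding the lever there. Leave the other things on the rack where they are.

Things in the scene. Friction and masses are not known exactly. Their poses are not given: they have to be found in the camera images.
- press: Aluminium lid press fixed to the rack, 255 mm long. Origin on the rack surface below the pad; x runs along its channel from the open front (-x, robot side) to the back stop, y left, z up. Bed level, top z 50 mm, x -155 to 46 mm; past x -53 mm it is two ledges with steel cams between, 1 mm lower at rest. Side rails 65 mm apart inside, 85 mm outside, x -155 to 55 mm, top z 64 mm.
- stop (a point): Middle of the back stop's front face at the height of the bed: x = 46 mm, y = 0, z = 50 mm in the press's frame (same axes). The stop reaches z = 72 mm.
- overhang (a point): Lower edge of the front tip of the overhanging arm: x = -18 mm, y = 0, z = 125 mm in the press's frame. The arm is 36 mm wide and 20 mm thick (a 4 mm nut on top) and runs back from here over the channel's middle line to its column (x 64 to 98 mm, 50 mm wide, up to z = 145 mm).
- seat (a point): Point on the press at x = 1 mm, y = 0, z = 50 mm of the press's frame (same axes): where the origin of the tin lies when the tin is home against the back stop on the bed.
- tin: Low rectangular red enamel tin, steel lid, thin latch plate (1.5 mm, not felt) on its front (-x) face; 90 mm long (x), 60 mm wide (y), 50 mm high, 0.18 to 0.35 kg. Origin at the centre of its underside. Starts on the infeed bed, lengthwise in the channel, its centre 72 to 92 mm in front of the press's origin; slides freely.
- press_pad: Round rubber pad, 34 mm across and 7 mm thick, sprung under the tip of the overhanging arm, straight above the press's origin; origin at the centre of its underside, z = 106 mm when free (6 mm above the lid of the tin on the bed). It gives way upward (about 1.2 N per mm, after 2.4 N preload).
- cam_lever (a joint): Cam lever angle, rad, about the press's y axis. 0 = at rest: lever points to the front (press -x), 20 degrees above level. Grows as it swings up and over towards the back stop (+x). The two cams it turns raise the tin most (9.5 mm) when the lever stands straight up (1.22 rad), less if it goes past (end stop 1.71). A return spring (about 5 N at the grip when upright) pulls it back to 0 when let go.
- pivot (a point): Point on the lever's turning axis, level with the middle of the grip bar along that axis: x = -18 mm, y = -88 mm, z = 26 mm in the press's frame (same axes).
- lever_grip (a point): Centre of the black round grip bar at the end of the cam lever, 18 mm in diameter, 58 mm long, standing out along the press's y on the right (-y) side of the press. 110 mm from point pivot; turns with the lever. The 10 mm lever rod meets the bar at its inner end, 33 mm inward (+y) of this point.
- glass_a: Tulip-shaped tea glass, 52 mm across, 85 mm high, bystander; origin under its foot.
- glass_b: The other such tea glass, bystander.
- spoon_rest: Wooden spoon rest, 110 x 70 x 16 mm, bystander; origin under its centre.
- scoop: Orange plastic scoop, cup 48 mm across and 34 mm high with an 85 mm handle, bystander; origin under the cup.
- coffee_pot: Aluminium coffee pot, 204 mm high, about 105 mm across with a black handle, bystander; origin under its centre.
- canister: Tall round red enamel canister with lid and latch, 114 mm across, 182 mm high, bystander; origin under its centre.
Not all that is in view belongs to the job. What is shaped like the tin but green, turquoise or yellow is not meant.

How it is judged:
By the outcome, as a careful person would: the job done as asked, in the order asked, and still so for the second after the job is handed in, while the arm keeps its last pose, push and grip.
It also fails if it takes over 51 s, if anything falls off the work surface, if the arm or the gripper's body presses on something with over 40 N, if the wrist force passes 120 N, or if a joint passes its speed limit or range.

## Working session

There is one attempt and no reset: what is moved stays moved. The work goes in short steps, Python scripts to look and compute and a shell command to move; the robot and the scene stay as the last step left them, time stands still between calls to the robot, and variables do not carry over. Pictures are saved under pics/ and viewed, about 8 in all and at most 12, crops included, and the job is handed in when it is done.

```bash
mkdir -p pics; ls; python3 - <<'E'
from plant import sensors, read_camera, get_calibration, search_frame, tip_of
import cv2,numpy as np
s=sensors.observe(); print({k:np.round(v,3).tolist() for k,v in s.items()})
for c in("scene","top"):
    im=read_camera(c); cv2.imwrite(f"pics/{c}0.png",im[:,:,::-1])
    k=get_calibration(c); print(c,k["vertical_fov"],k["cx"],k["cy"],k["distortion"],np.round(k["cam_to_world"],3).tolist())
    for t in("stop","overhang","seat","pivot","lever_grip","tin","press","press_pad"):
        print(t,[(np.round(d["pixel"],1).tolist(),round(d["confidence"],2)) for d in tip_of(t,c)][:4])
E
```

```text
pics
{'time': 0.0, 'q': [1.289, 0.508, -0.238, 1.501, 0.126, 1.149, -0.155], 'joint_vel': [-0.001, 0.0, -0.001, 0.001, -0.0, 0.001, -0.001], 'tau': [0.0, -62.06, -2.187, -24.965, 0.013, 0.012, 0.0], 'tool_pos': [0.236, -0.578, 0.241], 'orientation': [0.136, -0.136, 0.695, -0.693], 'contact_force': [0.491, -0.04, -0.43], 'wrist_torque': [0.006, 0.021, 0.019], 'grip_width': 0.085}
scene 54.260219160385894 318.63264378068936 198.84264358943997 [-0.0453615  0.         0.         0.         0.       ] [[0.635, 0.613, -0.47, 1.182], [0.772, -0.503, 0.388, -0.554], [0.002, -0.61, -0.793, 1.15], [0.0, 0.0, 0.0, 1.0]]
stop [([353.5, 215.2], 0.75)]
overhang [([346.9, 190.6], 0.91)]
seat [([346.0, 207.9], 0.86), ([269.8, 238.1], 0.68)]
pivot [([328.3, 220.4], 0.78), ([307.8, 258.0], 0.4)]
lever_grip [([308.4, 198.7], 0.73)]
tin [([281.9, 190.7], 0.93), ([335.4, 196.1], 0.82), ([345.2, 167.0], 0.79), ([314.0, 174.1], 0.64)]
press [([344.9, 217.9], 0.65)]
press_pad []
top 53.54273133392577 315.21533992794014 199.94566539916113 [-0.04739347  0.          0.          0.          0.        ] [[0.02, -0.984, 0.179, 0.361], [-1.0, -0.024, -0.019, -0.029], [0.023, -0.179, -0.984, 1.257], [0.0, 0.0, 0.0, 1.0]]
stop [([287.2, 165.7], 0.84)]
overhang [([353.0, 179.3], 0.7), ([285.2, 185.4], 0.58)]
seat [([288.1, 182.8], 0.7)]
pivot []
lever_grip [([316.3, 219.6], 0.67), ([252.1, 177.0], 0.54)]
tin [([234.9, 240.7], 0.79), ([289.2, 204.8], 0.78), ([320.0, 261.8], 0.78), ([273.8, 259.7], 0.62)]
press [([287.3, 187.3], 0.64)]
press_pad []
```

View both.

View pics/scene0.png

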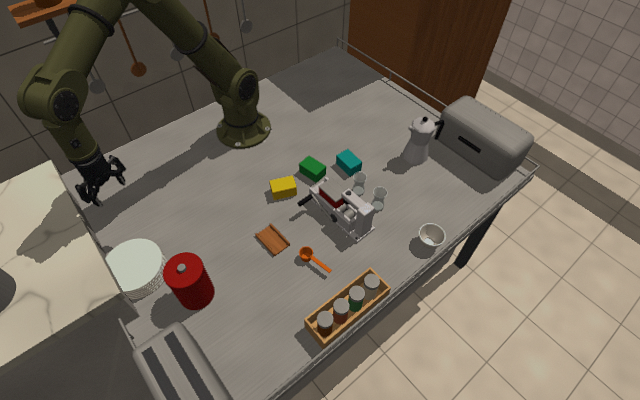

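View pics/top0.png

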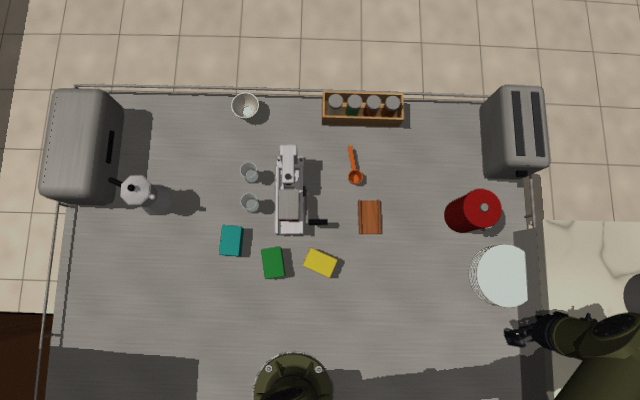

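```bash
cat > h.py <<'E'
import numpy as np,cv2
from plant import get_calibration
from scipy.spatial.transform import Rotation as R
def cam(c):
    k=get_calibration(c); f=200/np.tan(np.radians(k["vertical_fov"])/2)
    return np.array([[f,0,k["cx"]],[0,f,k["cy"]],[0,0,1]]),np.array(k["distortion"]),np.linalg.inv(np.array(k["cam_to_world"]))
C={c:cam(c) for c in("scene","top")}
def proj(P,c):
    K,d,T=C[c]; return cv2.projectPoints(np.atleast_2d(P).astype(float),cv2.Rodrigues(T[:3,:3])[0],T[:3,3],K,d)[0][:,0]
def W(p,P): # press pose x,y,z,yaw -> world
    return R.from_euler('z',p[3]).apply(np.atleast_2d(P))+np.array(p[:3])
def onz(px,c,z):
    K,d,T=C[c]; u=cv2.undistortPoints(np.array([[px]],float),K,d)[0,0]
    M=np.linalg.inv(T); r=M[:3,:3]@[u[0],u[1],1]; return M[:3,3]+r*(z-M[2,3])/r[2]
L=110e-3
def grip(q): a=np.radians(20)+q; return np.array([-.018-L*np.cos(a),-.088,.026+L*np.sin(a)])
E
python3 - <<'E'
from h import *
from scipy.optimize import least_squares
g=grip(0)
obs=[("scene",[.046,0,.05],(353.5,215.2)),("scene",[-.018,0,.125],(346.9,190.6)),("scene",[.001,0,.05],(346,207.9)),("scene",[-.018,-.088,.026],(328.3,220.4)),("scene",g,(308.4,198.7)),("scene",[0,0,0],(344.9,217.9)),
("top",[.046,0,.05],(287.2,165.7)),("top",[-.018,0,.125],(285.2,185.4)),("top",[.001,0,.05],(288.1,182.8)),("top",g,(316.3,219.6)),("top",[0,0,0],(287.3,187.3))]
f=lambda p:np.concatenate([proj(W(p,o[1]),o[0])[0]-o[2] for o in obs])
r=least_squares(f,[.5,.05,0,0],loss="soft_l1",x_scale=[.1,.1,.1,.1]); print(r.x); print(np.round(f(r.x).reshape(-1,2),1))
np.save("p.npy",r.x)
p=r.x
print("tin x press:",[ (R.from_euler('z',-p[3]).apply(onz(px,c,p[2]+.05)-p[:3])).round(4) for c,px in(("scene",(335.4,196.1)),("top",(289.2,204.8)))])
outl=[[-.155,-.0425,.064],[-.155,.0425,.064],[.055,.0425,.064],[.055,-.0425,.064]]
ims=[]
for c,ce in(("scene",(335,200)),("top",(295,195))):
    im=cv2.imread(f"pics/{c}0.png"); x0,y0=ce[0]-62,ce[1]-62
    im=cv2.resize(im[y0:y0+125,x0:x0+125],(0,0),fx=3.2*1,fy=3.2,interpolation=cv2.INTER_CUBIC)
    t=lambda P:((proj(W(p,P),c)-[x0,y0]+.5)*3.2).astype(np.int32)
    cv2.polylines(im,[t(outl)],True,(0,255,0),1)
    for P in(g,[.046,0,.05],[-.018,0,.125]): cv2.circle(im,tuple(map(int,t(P)[0])),3,(255,0,255),-1)
    ims.append(im)
cv2.imwrite("pics/crop1.png",np.hstack(ims))
E
```

```text
[0.62985374 0.03656884 0.00741226 0.04612735]
[[ 4.3  0.5]
 [-1.   0.5]
 [ 2.5 -0.1]
 [-2.2  2. ]
 [-2.2 -0.6]
 [ 2.6 -2. ]
 [-0.4  3.1]
 [ 0.6 -1.8]
 [-1.1  0.1]
 [ 0.2  1.3]
 [ 0.4 -0.7]]
tin x press: [array([-0.0667,  0.0016,  0.05  ]), array([-0.068, -0.006,  0.05 ])]
```

View pics/crop1.png

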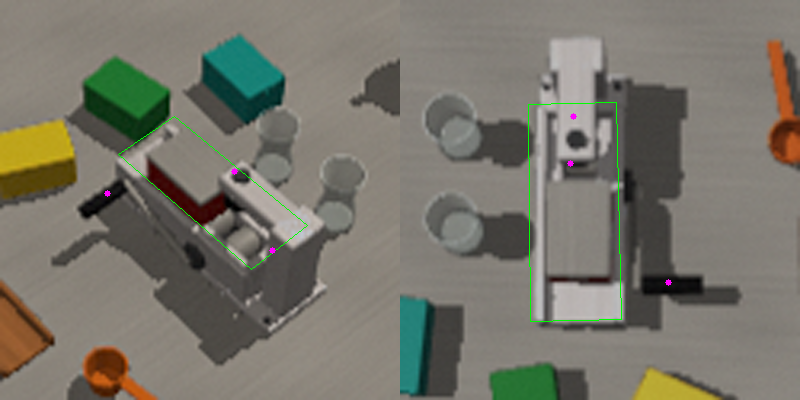

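```bash
python3 - <<'E'
from h import *
from scipy.optimize import least_squares
g=grip(0); t=lambda x,y:((x-400)/3.2+233-.5,y/3.2+133-.5); s=lambda x,y:(x/3.2+273-.5,y/3.2+138-.5)
obs=[("top",[.098,.025,.145],t(553,40)),("top",[.098,-.025,.145],t(602,40)),("top",[-.018,.018,.145],t(558,160)),("top",[-.018,-.018,.145],t(594,160)),("top",[-.155,.0425,.064],t(532,321)),("top",[-.155,-.0425,.064],t(621,318)),("top",g,t(671,285)),
("scene",g,s(103,199)),("scene",[-.155,-.0425,.064],s(118,155)),("scene",[-.155,.0425,.064],s(170,125)),("scene",[-.018,0,.125],(346.9,190.6)),("scene",[.046,0,.05],(353.5,215.2)),("scene",[0,0,0],(344.9,217.9))]
f=lambda p:np.concatenate([proj(W(p,o[1]),o[0])[0]-o[2] for o in obs])
r=least_squares(f,[.63,.035,0,0],loss="soft_l1",x_scale=[.1]*4); print(r.x); print(np.round(f(r.x).reshape(-1,2),1))
f0=lambda p:f([p[0],p[1],0,p[2]])
r=least_squares(f0,[.63,.035,0],loss="soft_l1",x_scale=[.1]*3); print(r.x); print(np.round(f0(r.x).reshape(-1,2),1))
E
```

```text
[0.62891335 0.03103599 0.00202694 0.02209838]
[[-1.1 -1. ]
 [ 0.7 -0.9]
 [-0.8  0.3]
 [ 0.5  0.3]
 [ 0.2  0.4]
 [ 0.7  1.4]
 [ 0.2  0.6]
 [ 0.4 -0.8]
 [-0.5  0.7]
 [ 1.  -1.6]
 [-2.4  2.1]
 [ 2.6  2.2]
 [ 1.1 -0.5]]
[0.62900276 0.03120731 0.02156905]
[[-1.1 -0.8]
 [ 0.7 -0.7]
 [-0.8  0.4]
 [ 0.5  0.5]
 [ 0.2  0.5]
 [ 0.6  1.4]
 [ 0.1  0.7]
 [ 0.4 -0.5]
 [-0.4  1. ]
 [ 1.1 -1.3]
 [-2.4  2.4]
 [ 2.6  2.5]
 [ 1.2 -0.2]]
```

```bash
cat >> h.py <<'E'
PP=np.array([.629,.0312,0,.0216])
def Rt(kind,tilt=0,flip=1): # desired tool rotation: y down; kind 'x': jaws(tool z) along press x, 'y': along press y
    z=np.array([1,0,0] if kind=='x' else [0,1,0])*flip; y=np.array([0,0,-1])
    return R.from_euler('z',PP[3])*R.from_euler('y',tilt,degrees=True)*R.from_matrix(np.c_[np.cross(y,z),y,z])
def st():
    from plant import sensors
    s=sensors.observe(); o=s["orientation"]; return s,np.array(s["tool_pos"]),R.from_quat([*o[1:],o[0]])
def go(Pp,Rd): # target TCP in press frame
    s,t,r=st(); d=W(PP,Pp)[0]-t
    print("t %.2f press-frame TCP"%s["time"],(R.from_euler('z',-PP[3]).apply(t-PP[:3])).round(4),"f",R.from_euler('z',-PP[3]).apply(s["contact_force"]).round(1),"w",round(s["grip_width"],4),"q",np.round(s["q"],2))
    print("  shift tool:",r.inv().apply(d).round(4),"turn tool deg:",np.degrees((r.inv()*Rd).as_rotvec()).round(2))
E
python3 - <<'E'
from h import *
s,t,r=st(); print(r.as_matrix().round(2))
for k,f in(('y',1),('y',-1),('x',1),('x',-1)): print(k,f);go([-.15,0,.24],Rt(k,0,f))
p=PP
print("tin front, z.1",[(R.from_euler('z',-p[3]).apply(onz(((x-400)/3.2+232.5,y/3.2+132.5),"top",.1)-p[:3])).round(4) for x,y in((548,277),(610,279),(550,180),(610,180))])
for n,px in(("canister",(475,212)),("plates",(500,275)),("yellow",(320,262)),("green",(273,262)),("spoonrest",(370,217)),("glass",(250,205))): print(n,onz(px,"top",.05).round(3))
E
```

```text
[[-0.93  0.    0.38]
 [-0.38 -0.   -0.93]
 [-0.   -1.    0.  ]]
y 1
t 0.90 press-frame TCP [-0.4063 -0.6014  0.2423] f [ 0.1 -0.9 -0.3] w 0.0853 q [ 1.29  0.51 -0.24  1.5   0.13  1.15 -0.15]
  shift tool: [-0.4542  0.0023 -0.4702] turn tool deg: [  -0.   -159.08    0.  ]
y -1
t 0.90 press-frame TCP [-0.4063 -0.6014  0.2423] f [ 0.1 -0.9 -0.3] w 0.0853 q [ 1.29  0.51 -0.24  1.5   0.13  1.15 -0.15]
  shift tool: [-0.4542  0.0023 -0.4702] turn tool deg: [-0.   20.92 -0.  ]
x 1
t 0.90 press-frame TCP [-0.4063 -0.6014  0.2423] f [ 0.1 -0.9 -0.3] w 0.0853 q [ 1.29  0.51 -0.24  1.5   0.13  1.15 -0.15]
  shift tool: [-0.4542  0.0023 -0.4702] turn tool deg: [ -0.   -69.08  -0.  ]
x -1
t 0.90 press-frame TCP [-0.4063 -0.6014  0.2423] f [ 0.1 -0.9 -0.3] w 0.0853 q [ 1.29  0.51 -0.24  1.5   0.13  1.15 -0.15]
  shift tool: [-0.4542  0.0023 -0.4702] turn tool deg: [  0.   110.92  -0.  ]
tin front, z.1 [array([-0.1166,  0.0261,  0.1   ]), array([-0.1183, -0.0308,  0.1   ]), array([-0.0256,  0.0256,  0.1   ]), array([-0.0254, -0.0302,  0.1   ])]
canister [ 0.554 -0.553  0.05 ]
plates [ 0.361 -0.623  0.05 ]
yellow [ 0.391 -0.07   0.05 ]
green [0.388 0.071 0.05 ]
spoonrest [ 0.531 -0.222  0.05 ]
glass [0.56  0.148 0.05 ]
```

```bash
python3 -m jog '{"linear":[[0,0,0],[0,0,0],[0,0,0],[-0.016,0,-0.0376],[-0.016,0,-0.0376],[-0.016,0,-0.0376],[-0.016,0,-0.0376],[-0.016,0,-0.0376],[-0.016,0,-0.0376],[-0.016,0,-0.0376]],"turn":[[0,6.97,0],[0,6.97,0],[0,6.97,0],[0,0,0],[0,0,0],[0,0,0],[0,0,0],[0,0,0],[0,0,0],[0,0,0]]}' 0 30
python3 -m jog '{"linear":[[-0.016,0,-0.0376],[-0.016,0,-0.0376],[-0.016,0,-0.0376],[-0.016,0,-0.0376],[-0.016,0,-0.0376],[-0.016,0,-0.0376],[-0.016,0,-0.0376],[0,0,0],[0,0,0]],"turn":[[0,0,0],[0,0,0],[0,0,0],[0,0,0],[0,0,0],[0,0,0],[0,0,0],[0,0,0],[0,0,0]]}' 0
python3 -c "
from h import *
go([-.15,-.002,.095],Rt('y',0,-1))"
```

```text
time: 1.73
tool_pos: [0.3423, -0.3114, 0.2426]
orientation: [-0.008, 0.007, -0.707, 0.707]
contact_force: [0.4, -0.5, -0.1]
grip_width: -0.0
time: 2.48
tool_pos: [0.4489, -0.0451, 0.2425]
orientation: [0.01, -0.01, 0.707, -0.707]
contact_force: [-0.9, -0.8, -0.6]
grip_width: 0.0003
t 2.48 press-frame TCP [-0.1817 -0.0724  0.2425] f [-1.  -0.7 -0.6] w 0.0003 q [ 0.35  0.25 -0.38  1.93  0.11  0.98 -1.63]
  shift tool: [-0.032   0.1475 -0.0701] turn tool deg: [ 0.04  0.34 -0.04]
```

```bash
python3 -m jog '{"linear":[[-0.016,0,-0.035],[-0.016,0,-0.035],[0,0.037,0],[0,0.037,0],[0,0.037,0],[0,0.0365,0],[0,0,0],[0,0,0]],"turn":[[0,0,0],[0,0,0],[0,0,0],[0,0,0],[0,0,0],[0,0,0],[0,0,0],[0,0,0]]}' 0
python3 - <<'E'
from h import *
from plant import read_camera
go([-.055,-.002,.095],Rt('y',0,-1))
ims=[]
for c,ce in(("scene",(325,195)),("top",(295,205))):
    im=read_camera(c)[:,:,::-1]; x0,y0=ce[0]-62,ce[1]-62
    ims.append(cv2.resize(im[y0:y0+125,x0:x0+125],(400,400),interpolation=cv2.INTER_CUBIC))
cv2.imwrite("pics/c2.png",np.hstack(ims))
E
```

```text
time: 3.15
tool_pos: [0.4775, 0.0217, 0.094]
orientation: [-0.006, 0.009, -0.707, 0.707]
contact_force: [0.6, -1.0, 0.5]
grip_width: -0.0
t 3.15 press-frame TCP [-0.1517 -0.0063  0.094 ] f [ 0.6 -1.   0.5] w -0.0 q [ 0.14  0.49 -0.34  2.07  0.27  0.63 -1.93]
  shift tool: [-0.0967 -0.0014 -0.0044] turn tool deg: [-0.04 -0.06  0.25]
```

View pics/c2.png

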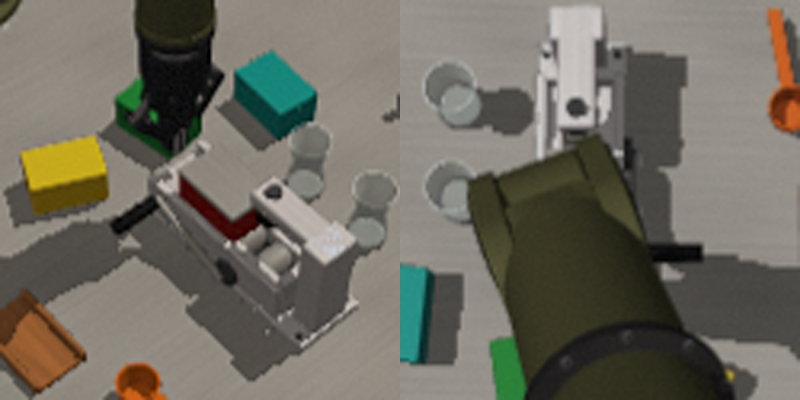

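```bash
python3 -m jog '{"linear":[[-0.01,-0.001,-0.004],[-0.01,0,0],[-0.008,0,0],[-0.008,0,0],[-0.008,0,0],[-0.008,0,0],[-0.008,0,0],[-0.008,0,0],[-0.006,0,0],[-0.005,0,0]],"turn":[[0,0,0],[0,0,0],[0,0,0],[0,0,0],[0,0,0],[0,0,0],[0,0,0],[0,0,0],[0,0,0],[0,0,0]]}' 0
python3 -m jog '{"linear":[[-0.003,0,0],[-0.003,0,0],[-0.002,0,0],[0,0,0]],"turn":[[0,0,0],[0,0,0],[0,0,0],[0,0,0]]}' 0
python3 -c "
from h import *
go([-.055,-.002,.095],Rt('y',0,-1))"
```

```text
time: 4.08
tool_pos: [0.5582, 0.0288, 0.0956]
orientation: [0.008, -0.008, 0.707, -0.707]
contact_force: [-3.0, -0.1, 3.5]
grip_width: 0.0001
time: 4.42
tool_pos: [0.5663, 0.029, 0.0957]
orientation: [0.008, -0.007, 0.707, -0.707]
contact_force: [-0.0, 0.0, -0.3]
grip_width: 0.0
t 4.42 press-frame TCP [-0.0628 -0.0009  0.0957] f [-0.   0.  -0.3] w 0.0 q [ 0.12  0.59 -0.34  1.84  0.27  0.76 -1.91]
  shift tool: [-0.0078  0.0007  0.0011] turn tool deg: [ 0.01  0.02 -0.06]
```

```bash
python3 -m jog '{"linear":[[-0.002,0,0],[-0.002,0,0],[-0.001,0,0],[0,0,0]],"turn":[[0,0,0],[0,0,0],[0,0,0],[0,0,0]]}' 0
python3 -m jog '{"linear":[[-0.001,0,0],[-0.001,0,0],[0,0,0]],"turn":[[0,0,0],[0,0,0],[0,0,0]]}' 0
python3 -m jog '{"linear":[[-0.001,0,0],[-0.001,0,0],[0,0,0]],"turn":[[0,0,0],[0,0,0],[0,0,0]]}' 0
```

```text
time: 4.75
tool_pos: [0.571, 0.029, 0.0958]
orientation: [0.008, -0.008, 0.707, -0.707]
contact_force: [-1.3, -0.0, -0.3]
grip_width: 0.0001
time: 5.0
tool_pos: [0.5726, 0.0291, 0.0958]
orientation: [0.008, -0.008, 0.707, -0.707]
contact_force: [-1.4, 0.3, 1.7]
grip_width: -0.0
time: 5.25
tool_pos: [0.5741, 0.0291, 0.0957]
orientation: [-0.007, 0.008, -0.707, 0.707]
contact_force: [-3.5, 0.6, 3.4]
grip_width: -0.0002
```

```bash
for i in 1; do python3 -m jog '{"linear":[[-0.001,0,0],[-0.001,0,0],[0,0,0]],"turn":[[0,0,0],[0,0,0],[0,0,0]]}' 0; done
python3 - <<'E'
from h import *
from plant import read_camera
go([-.055,-.002,.095],Rt('y',0,-1))
im=read_camera("scene")[:,:,::-1]; x0,y0=290,150
cv2.imwrite("pics/c3.png",cv2.resize(im[y0:y0+90,x0:x0+110],(0,0),fx=6,fy=6,interpolation=cv2.INTER_CUBIC))
E
```

```text
time: 5.5
tool_pos: [0.5742, 0.029, 0.0957]
orientation: [-0.006, 0.009, -0.707, 0.707]
contact_force: [-10.0, -0.6, 7.6]
grip_width: -0.0001
t 5.50 press-frame TCP [-0.0548 -0.001   0.0957] f [-10.   -0.4   7.6] w -0.0001 q [ 0.12  0.6  -0.34  1.82  0.27  0.78 -1.91]
  shift tool: [0.0002 0.0007 0.001 ] turn tool deg: [-0.04  0.02  0.26]
```

View pics/c3.png

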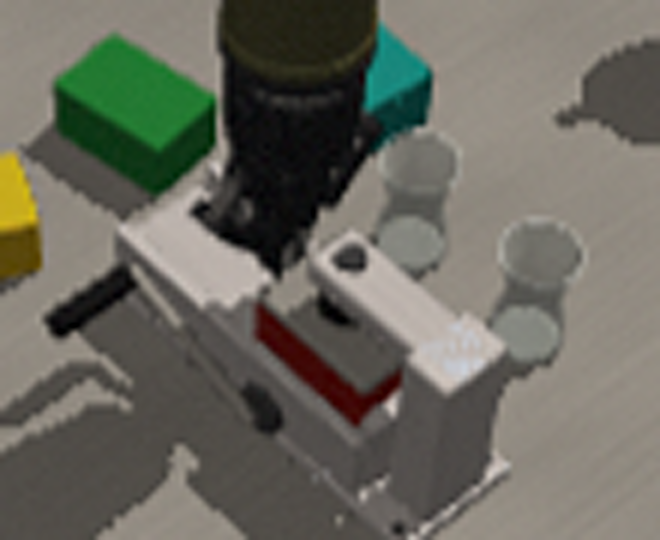

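```bash
python3 -m jog '{"linear":[[0.001,0,0],[0.001,0,0],[0.001,0,0],[0.001,0,0],[0.002,0,0],[0.004,0,0],[0.01,0,0],[0.02,0,0],[0.025,0,0],[0.015,-0.02,0]],"turn":[[0,0,0],[0,0,0],[0,0,0],[0,0,0],[0,0,0],[0,0,0],[0,0,0],[0,0,0],[0,0,0],[0,0,0]]}' 0
python3 -m jog '{"linear":[[0,-0.035,0],[0,-0.035,0],[0,-0.02,0],[0,0,0.03],[0,0,0.03],[0,0,0.027],[0,0,0]],"turn":[[0,0,0],[0,0,0],[0,0,0],[0,0,0],[0,0,0],[0,0,0],[0,0,0]]}' 0.6
python3 -m jog '{"linear":[[0,0,0],[0,0,0],[0,0,0],[0,0,0],[0,0,0],[0,0,0],[0,0,0],[0,0,0],[0,0,0],[0,0,0]],"turn":[[0,7,0],[0,7,0],[0,7,0],[0,7,0],[0,7,0],[0,7,0],[0,7,0],[0,7,0],[0,7,0],[0,7,0]]}' 0.6
python3 -m jog '{"linear":[[0,0,0],[0,0,0],[0,0,0],[0,0,0]],"turn":[[0,7,0],[0,7,0],[0,6,0],[0,0,0]]}' 0.6
python3 - <<'E'
from h import *
from plant import read_camera
go([*grip(0)[:2],.056],Rt('x',0,-1))
im=read_camera("scene")[:,:,::-1]
ims=[cv2.resize(im[150:240,290:400],(440,360),interpolation=cv2.INTER_CUBIC)]
im=read_camera("top")[:,:,::-1]; ims.append(cv2.resize(im[140:250,255:345],(295,360),interpolation=cv2.INTER_CUBIC))
cv2.imwrite("pics/c4.png",np.hstack(ims))
E
```

```text
time: 6.38
tool_pos: [0.4924, 0.027, 0.1133]
orientation: [-0.005, 0.01, -0.707, 0.707]
contact_force: [-1.4, -0.1, 0.3]
grip_width: 0.0001
time: 6.97
tool_pos: [0.4982, -0.0659, 0.2058]
orientation: [-0.005, 0.005, -0.706, 0.708]
contact_force: [0.2, -0.7, -0.9]
grip_width: 0.0516
time: 7.8
tool_pos: [0.4984, -0.0593, 0.2058]
orientation: [-0.401, 0.401, 0.583, -0.582]
contact_force: [0.5, 0.2, 0.0]
grip_width: 0.0512
time: 8.13
tool_pos: [0.4983, -0.0604, 0.2059]
orientation: [0.491, -0.493, -0.507, 0.509]
contact_force: [-0.1, 0.2, 0.6]
grip_width: 0.0513
t 8.13 press-frame TCP [-0.1327 -0.0887  0.2059] f [-0.1  0.2  0.6] w 0.0513 q [-0.16  0.37  0.32  1.88 -0.14  0.92 -2.89]
  shift tool: [ 0.001   0.1499 -0.0113] turn tool deg: [-0.01  0.56 -0.16]
```

View pics/c4.png

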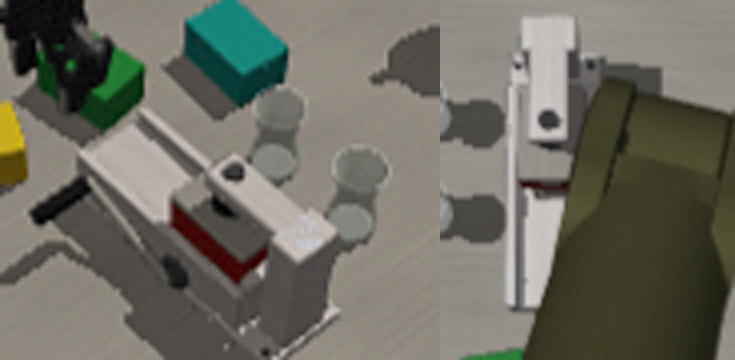

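```bash
Z='[0,0,0],[0,0,0],[0,0,0],[0,0,0],[0,0,0],[0,0,0],[0,0,0],[0,0,0],[0,0,0]'
python3 -m jog '{"linear":[[0,0,0],[0,0,0],[0,0,0],[0,0,0],[0,0,0],[0,0,0],[0,0,0],[0,0,0],[0,0,0]],"turn":[[0,-7,0],[0,-7,0],[0,-7,0],[0,-7,0],[0,-7,0],[0,-7,0],[0,-7,0],[0,-7,0],[0,-7,0]]}' 0.6
python3 -m jog '{"linear":[[0,0,0],[0,0,0],[0,0,0],[0,0,0],[0,0,0],[0,0,0],[0,0,0],[0,0,0],[0,0,0]],"turn":[[0,-7,0],[0,-7,0],[0,-7,0],[0,-7,0],[0,-7,0],[0,-7,0],[0,-7,0],[0,-7,0],[0,-7,0]]}' 0.6
python3 -m jog '{"linear":[[0,0,0],[0,0,0],[0,0,0],[0,0,0],[0,0,0],[0,0,0],[0,0,0],[0,0,0],[0,0,0]],"turn":[[0,-7,0],[0,-7,0],[0,-7,0],[0,-7,0],[0,-7,0],[0,-7,0],[0,-7,0],[0,-4.4,0],[0,0,0]]}' 0.6
python3 - <<'E'
from h import *
go([*grip(0)[:2],.056],Rt('x',0,1))
E
```

```text
time: 8.98
tool_pos: [0.4984, -0.0592, 0.2056]
orientation: [-0.149, 0.149, 0.692, -0.691]
contact_force: [-0.0, -0.8, 0.4]
grip_width: 0.0514
time: 9.73
tool_pos: [0.4985, -0.0591, 0.206]
orientation: [0.234, -0.234, 0.668, -0.667]
contact_force: [-0.3, -0.3, 0.6]
grip_width: 0.0511
time: 10.48
tool_pos: [0.4985, -0.0595, 0.2061]
orientation: [0.509, -0.507, 0.492, -0.492]
contact_force: [-0.3, -0.2, 0.0]
grip_width: 0.051
t 10.48 press-frame TCP [-0.1324 -0.0878  0.2061] f [-0.4 -0.2  0. ] w 0.051 q [ 0.42  0.38 -0.49  1.87  0.21  0.94 -0.13]
  shift tool: [0.0005 0.1501 0.0109] turn tool deg: [-0.06  0.61 -0.08]
```

```bash
python3 -m jog '{"linear":[[0,0.03,0.011],[0,0.03,0],[0,0.03,0],[0,0.02,0],[0,0.015,0],[0,0.015,0],[0,0.01,0],[0,0,0]],"turn":[[0,0.6,0],[0,0,0],[0,0,0],[0,0,0],[0,0,0],[0,0,0],[0,0,0],[0,0,0]]}' 0.6
python3 - <<'E'
from h import *
from plant import read_camera
go([*grip(0)[:2],.056],Rt('x',0,1))
im=read_camera("scene")[:,:,::-1]
cv2.imwrite("pics/c5.png",cv2.resize(im[150:240,280:390],(660,540),interpolation=cv2.INTER_CUBIC))
E
```

```text
time: 11.15
tool_pos: [0.5083, -0.0589, 0.0541]
orientation: [-0.504, 0.504, -0.498, 0.495]
contact_force: [-0.3, 0.1, 0.1]
grip_width: 0.0516
t 11.15 press-frame TCP [-0.1226 -0.0874  0.0541] f [-0.3  0.1  0.1] w 0.0516 q [ 0.32  0.59 -0.37  2.02  0.37  0.6  -0.29]
  shift tool: [ 0.0005 -0.0019  0.0012] turn tool deg: [ 0.17 -0.37 -0.13]
```

View pics/c5.png

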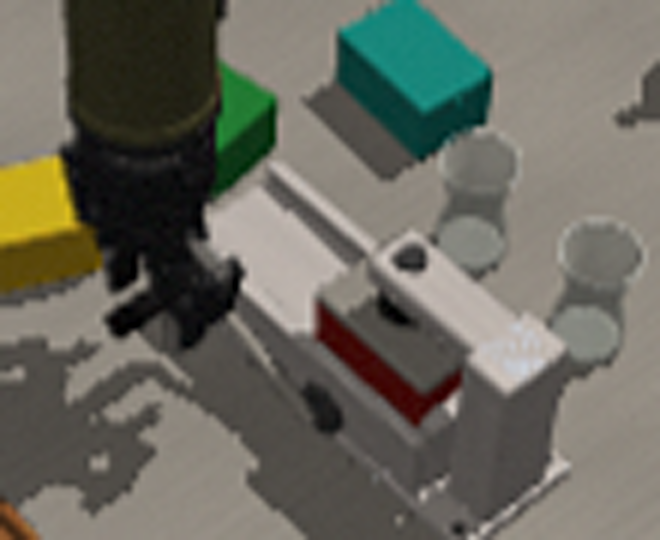

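```bash
python3 -m jog '{"linear":[[0,0,0],[0,0,0],[0,0,0],[0,0,0],[0,0,0],[0,0,0]],"turn":[[0,0,0],[0,0,0],[0,0,0],[0,0,0],[0,0,0],[0,0,0]]}' 0 40
python3 - <<'E'
from h import *
go([*grip(0)[:2],.056],Rt('x',0,1))
c=np.array([-.018,-.088,.026])
q=0
for q in np.arange(0,1.23,.1017): 
    d=grip(q)-grip(0); d2=grip(q)-grip(q-.1017); print(round(q,3),(d*1000).round(1),"step",(d2*1000).round(1))
E
```

```text
time: 11.7
tool_pos: [0.5101, -0.0592, 0.0561]
orientation: [0.504, -0.504, 0.496, -0.496]
contact_force: [2.4, -0.3, 4.6]
grip_width: 0.0165
t 11.70 press-frame TCP [-0.1208 -0.0879  0.0561] f [ 2.4 -0.4  4.6] w 0.0165 q [ 0.31  0.59 -0.37  2.02  0.36  0.6  -0.29]
  shift tool: [ 0.0001  0.0001 -0.0006] turn tool deg: [-0.07 -0.32 -0.  ]
0.0 [0. 0. 0.] step [ 3.3  0.  10.7]
0.102 [ 4.4  0.  10.3] step [ 4.4  0.  10.3]
0.203 [ 9.7  0.  20.1] step [5.4 0.  9.8]
0.305 [16.1  0.  29.3] step [6.3 0.  9.2]
0.407 [23.3  0.  37.8] step [7.2 0.  8.5]
0.508 [31.4  0.  45.6] step [8.1 0.  7.7]
0.61 [40.2  0.  52.4] step [8.8 0.  6.9]
0.712 [49.7  0.  58.4] step [9.5 0.  5.9]
0.814 [59.7  0.  63.3] step [10.  0.  5.]
0.915 [70.2  0.  67.3] step [10.5  0.   3.9]
1.017 [81.   0.  70.1] step [10.8  0.   2.8]
1.119 [92.1  0.  71.8] step [11.1  0.   1.7]
1.22 [103.2   0.   72.4] step [11.2  0.   0.6]
```

```bash
python3 -m jog '{"linear":[[0,-0.0052,0.002],[0,-0.0051,0.0024],[0,-0.005,0.0026],[0,-0.0048,0.0028],[0,-0.0047,0.0031],[0,-0.0045,0.0032],[0,-0.0043,0.0035],[0,-0.0042,0.0037],[0,0,0]],"turn":[[0,0,0],[0,0,0],[0,0,0],[0,0,0],[0,0,0],[0,0,0],[0,0,0],[0,0,0],[0,0,0]]}' 0 25
python3 - <<'E'
from h import *
go([grip(.407)[0]+.0006,-.088,grip(.407)[2]-.0075],Rt('x',0,1))
E
```

```text
time: 12.45
tool_pos: [0.5301, -0.0588, 0.0936]
orientation: [-0.502, 0.506, -0.498, 0.494]
contact_force: [-8.8, 1.6, 1.3]
grip_width: 0.0168
t 12.45 press-frame TCP [-0.1008 -0.0878  0.0936] f [-8.7  1.7  1.3] w 0.0168 q [ 0.33  0.56 -0.4   1.92  0.32  0.73 -0.24]
  shift tool: [ 0.0002 -0.0004  0.0033] turn tool deg: [ 0.37 -0.32  0.  ]
```

```bash
python3 -m jog '{"linear":[[0,-0.0039,0.0044],[0,-0.0038,0.0045],[0,-0.0035,0.0047],[0,-0.0034,0.0048],[0,-0.0031,0.005],[0,-0.0028,0.0051],[0,-0.0026,0.0052],[0,-0.0024,0.0054],[0,0,0]],"turn":[[0,0,0],[0,0,0],[0,0,0],[0,0,0],[0,0,0],[0,0,0],[0,0,0],[0,0,0],[0,0,0]]}' 0 25
python3 - <<'E'
from h import *
go([grip(1.22)[0]+.0006,-.088,grip(1.22)[2]-.0075],Rt('x',0,1))
E
```

```text
time: 13.2
tool_pos: [0.5628, -0.0583, 0.1208]
orientation: [-0.499, 0.509, -0.5, 0.492]
contact_force: [-33.4, 0.9, 39.4]
grip_width: 0.0167
t 13.20 press-frame TCP [-0.0681 -0.088   0.1208] f [-33.4   1.6  39.4] w 0.0167 q [ 0.33  0.57 -0.42  1.8   0.3   0.85 -0.22]
  shift tool: [-0.0003 -0.0086  0.0504] turn tool deg: [ 1.05 -0.31  0.14]
```

```bash
python3 -m jog '{"linear":[[0,0,0],[0,0,0],[0,0,0],[0,0,0]],"turn":[[0,0,0],[0,0,0],[0,0,0],[0,0,0]]}' 0.25 25
python3 - <<'E'
from h import *
go([grip(1.22)[0]+.0006,-.088,grip(1.22)[2]-.0075],Rt('x',0,1))
E
```

```text
time: 13.53
tool_pos: [0.5678, -0.0585, 0.1195]
orientation: [-0.502, 0.506, -0.498, 0.494]
contact_force: [-13.7, -0.0, 11.3]
grip_width: 0.0219
t 13.53 press-frame TCP [-0.0632 -0.0884  0.1195] f [-13.7   0.3  11.3] w 0.0219 q [ 0.33  0.57 -0.42  1.8   0.3   0.84 -0.22]
  shift tool: [-0.0007 -0.0094  0.0455] turn tool deg: [ 0.47 -0.35  0.06]
```

```bash
python3 -m jog '{"linear":[[0,-0.003,0.005],[0,-0.0025,0.005],[0,-0.002,0.005],[0,-0.0017,0.005],[0,-0.0013,0.005],[0,-0.001,0.005],[0,0,0]],"turn":[[0,0,0],[0,0,0],[0,0,0],[0,0,0],[0,0,0],[0,0,0],[0,0,0]]}' 0.25 25
python3 - <<'E'
from h import *
go([-.0147,-.088,.128],Rt('x',0,1))
E
```

```text
time: 14.12
tool_pos: [0.6002, -0.0578, 0.1312]
orientation: [-0.503, 0.505, -0.497, 0.495]
contact_force: [-8.1, -0.1, 4.1]
grip_width: 0.0211
t 14.12 press-frame TCP [-0.0307 -0.0884  0.1312] f [-8.1  0.1  4.1] w 0.0211 q [ 0.31  0.6  -0.42  1.7   0.3   0.91 -0.21]
  shift tool: [-0.0004  0.0032  0.016 ] turn tool deg: [ 0.25 -0.34  0.02]
```

```bash
python3 -m jog '{"linear":[[0,0,0.004],[0,0.0005,0.004],[0,0.0005,0.004],[0,0.001,0.003],[0,0,0]],"turn":[[0,0,0],[0,0,0],[0,0,0],[0,0,0],[0,0,0]]}' 0.25 25
python3 - <<'E'
from h import *
from plant import read_camera,tip_of
go([-.0147,-.088,.128],Rt('x',0,1))
ims=[]
for c,(a,b,w,h) in(("scene",(300,150,110,90)),("top",(250,140,110,90))):
    im=read_camera(c)[:,:,::-1]; im=cv2.resize(im[b:b+h,a:a+w],(w*5,h*5),interpolation=cv2.INTER_CUBIC)
    for q,col in((1.12,(255,0,0)),(1.22,(0,255,0)),(1.32,(0,0,255))):
        u=(proj(W(PP,[grip(q)+[0,s,0] for s in(-.029,.033)]),c)-[a,b]+.5)*5
        cv2.line(im,tuple(u[0].astype(int).tolist()),tuple(u[1].astype(int).tolist()),col,1)
    if c=="scene": ims.append(im)
    print(c,[(d["pixel"],d["confidence"]) for d in tip_of("lever_grip",c)],[proj(W(PP,grip(q)),c)[0].round(1) for q in(1.12,1.22,1.32)])
cv2.imwrite("pics/c6.png",ims[0])
E
```

```text
time: 14.53
tool_pos: [0.615, -0.0578, 0.1289]
orientation: [-0.503, 0.505, -0.497, 0.495]
contact_force: [-7.5, 0.2, 5.5]
grip_width: 0.0216
t 14.53 press-frame TCP [-0.0159 -0.0887  0.1289] f [-7.5  0.3  5.5] w 0.0216 q [ 0.31  0.62 -0.42  1.66  0.3   0.92 -0.21]
  shift tool: [-0.0007  0.0009  0.0012] turn tool deg: [ 0.27 -0.36  0.02]
scene [([325.2, 205.3], 0.5), ([345.3, 216.9], 0.29)] [array([322.6, 202.8]), array([324.8, 204.7]), array([327. , 206.9])]
top [([318.7, 183.7], 0.54), ([291.1, 180.7], 0.51), ([369.6, 215.2], 0.46)] [array([317.9, 187.5]), array([317.9, 183.8]), array([317.8, 180.1])]
```

View pics/c6.png

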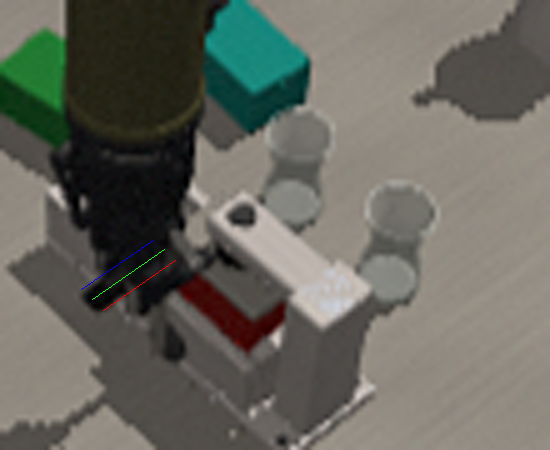

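```bash
python3 -m jog '{"linear":[[0,0,-0.0008],[0,0,-0.0008],[0,0,0],[0,0,0],[0,0,0],[0,0,0]],"turn":[[0,0,0],[0,0,0],[0,0,0],[0,0,0],[0,0,0],[0,0,0]]}' 0 25
python3 - <<'E'
from h import *
go([-.0176,-.088,.128],Rt('x',0,1))
E
```

```text
time: 15.23
tool_pos: [0.614, -0.0578, 0.1291]
orientation: [-0.503, 0.505, -0.497, 0.496]
contact_force: [-5.2, -0.5, 2.7]
grip_width: 0.0173
t 15.23 press-frame TCP [-0.0169 -0.0887  0.1291] f [-5.2 -0.4  2.7] w 0.0173 q [ 0.31  0.62 -0.42  1.67  0.3   0.92 -0.21]
  shift tool: [-0.0007  0.0011 -0.0007] turn tool deg: [ 0.16 -0.34  0.02]
```

```bash
python3 - <<'E'
from h import *
from plant import read_camera,tip_of
s=cv2.resize(read_camera("scene")[150:260,250:410,::-1],(640,440),interpolation=cv2.INTER_CUBIC)
t=read_camera("top")[:,:,::-1]
cv2.imwrite("pics/f.png",s)
for th in("glass_a","spoon_rest","scoop","coffee_pot","canister"):
    print(th,[(np.round(d["pixel"]).tolist(),round(d["confidence"],2)) for d in tip_of(th,"top")][:2])
o=cv2.imread("pics/top0.png"); d=cv2.absdiff(o,t).max(2)
for n,(x,y,w,h) in dict(glasses=(238,160,30,60),scoop=(343,142,22,46),rest=(356,197,28,40),can=(442,185,65,50),teal=(215,222,30,38)).items(): print(n,(d[y:y+h,x:x+w]>40).mean().round(3))
for th in("lever_grip","tin"): print(th,[(np.round(e["pixel"],1).tolist(),round(e["confidence"],2)) for e in tip_of(th,"scene")],"tin exp", proj(W(PP,[.001,0,.0585]),"scene")[0].round(1))
E
```

```text
glass_a [([249.0, 205.0], 0.79), ([251.0, 179.0], 0.49)]
spoon_rest [([285.0, 168.0], 0.64), ([372.0, 214.0], 0.37)]
scoop [([250.0, 180.0], 0.44), ([352.0, 178.0], 0.36)]
coffee_pot [([156.0, 204.0], 0.81)]
canister [([459.0, 217.0], 0.75)]
glasses 0.0
scoop 0.557
rest 0.853
can 0.001
teal 0.0
lever_grip [([325.7, 204.5], 0.39)] tin exp [347.2 208.2]
tin [([346.6, 207.4], 0.85), ([347.4, 171.5], 0.72), ([340.8, 215.0], 0.7), ([314.4, 172.4], 0.69), ([281.6, 188.7], 0.66)] tin exp [347.2 208.2]
```

View pics/f.png

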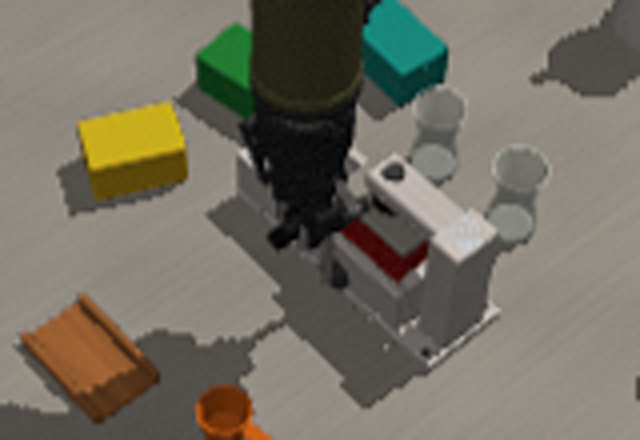

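```bash
python3 -c "
from plant import workorder;print(workorder.hand_in())"
```

```text
the job is handed in; nothing more can be done
None
```

The tin is home against the back stop, the cam lever is held upright by its grip bar, and the job is handed in. It took about 16 s of the 51 s allowed.

**Tin:** I pushed the red tin in the channel (scene pixel 335,196) with closed fingers. It stopped solid within 1 mm of the predicted seat, at about 10 N. I then backed the arm fully away before touching the lever.

**Lever:** I gripped the bar and swung it up.
- **Angle:** the tool position puts the lever about 0.01 rad past 1.22, subject to the press fit of a few millimetres. The cameras read about 1.22–1.24.
- **Holding force:** about 5 N along x, which matches the return spring.
- **Tin and lid:** the tin was detected within 1 pixel of its raised, home position. I did not measure the pad's squeeze directly.

**What did not go cleanly:**
- The first wrist turn ran joint 7 to its limit (it read -2.89). I turned it back the other way.
- Midway through the swing, friction of the bar in the tight grip raised the wrist force to about 52 N. I loosened the grip, pushed the lever the rest of the way with one finger, and gripped again at the top.

**Bystanders:** the glasses and canister are unchanged in the top camera. My before-and-after comparison failed for the spoon rest and scoop, and I put that down to the arm and its shadow lying over them. In the last scene picture they look undisturbed. The coffee pot was outside that comparison; its detected pixel is (156,204), against about (135,190) by eye in the first top picture, but the arm never went near it.

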